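# Stamp the spun-sample request card

### The arm

A 6-joint arm with a two-finger parallel gripper is mounted at the origin on the work surface. World frame = base frame: x ahead of the robot, y to its left, z up, the work surface at z = 0. Lengths are in m, angles in rad, forces in N, time in s.
With the tool pointing down it reaches from about 0.35 to 0.875 m from the base axis. Payload 4.2 kg.
Tool frame: the origin (TCP) lies at the very end of the fingers, on their centre line; the grasp point (between the pads) lies 19 mm behind it; z points along the fingers, y is the direction in which the jaws open and shut (so a half turn about z gives the same grasp; the last joint's range is limited). The gripper opens to 87 mm and grips with 3 to 60 N. Pads are 19 mm wide; open, the fingers measure 117 mm over their backs; the gripper's body (75 mm by 190 mm) begins 51 mm behind the grasp point.
Start: joints at [1.388, 0.385, 0.008, 0, -1.194, -0.259], TCP at [0.267, 0.565, 0.223] pointing down, gripper open.
Joint ranges: [-3.14, 3.14], [-1.21, 2.06], [-1.07, 1.41], [-3.16, 2.05], [-2.99, -0.16], [-3.1, 3.1]. Speed limits (rad/s): [2.79, 2.79, 3.14, 3.14, 3.14, 3.14].

### API

Orientations are given as a unit quaternion [x, y, z, w].
In Python, from station import status, vision, order gives the robot as it stands.
- The arm moves only by the tool send_rows, never from a script. Its argument "targets" is text: rows parted by semicolons, each of 7 numbers parted by spaces: the shift along the tool's x, y, z in mm, then the turn, a rotation vector about the tool's x, y, z in rad, then the opening in per cent of the stroke, from 0 (shut) to 100 (fully open). In form: tx ty tz wx wy wz hand; .... A call has 1 to 5 rows; each row is the pose to reach, as a shift and turn from the pose commanded when the call began, along the tool's axes at that moment; what a row does not reach only later rows make up. A row lasts 1/8 s, in which the tool goes at most 62.5 mm and 10.7 degrees, less where a joint would pass 70% of its speed; a pose out of reach is approached as far as the arm can. A call with a gripper value outside its range is refused whole. The fingers move at their own pace and stop on an object; "squeeze" is the grip in N (left out, the last holds). Time passes only in rows, so rows that repeat a pose let the fingers close. It gives the time, the measured TCP pose, the force and the opening at its end, in the units of the state.
- status.get_obs(): the state, without advancing time (a new reading comes with each control period).
- vision.capture(name): name is "scene" or "top" or "wrist"; returns (picture, depth): 384x512x3 uint8, red, green, blue; 384x512 float32, m along the optical axis (not along the pixel's ray), 0 where there is no reading.
- vision.camera_info(name): a dict with "fx", "fy", "cx", "cy" (pixels), "k1" (the pictures are not rectified: a ray, as slopes to the right and down, at radius r is drawn at 1 + k1 r^2 times it, then the intrinsics apply), "rvec" (rotation vector, rad) and "tvec" (3), from world to camera coordinates, as OpenCV has them; the wrist camera has in their place "hand_eye" (4x4, takes a point from camera to tool coordinates, whose origin is the TCP and whose axes are the flange's). Camera axes: x right, y down, z forward; pixel columns grow to the right and rows downward; lengths in m; the calibration is good to about 2 mm. A picture is of the moment at which its call begins: read the wrist's pose just before it. camera_info takes no time and is no camera call.
- order.sign_off(): hands the job in, once; it reports no verdict.
The state is a dict: "clock": time; "qpos": joint angles; "dq": joint speeds; "effort": joint torques, N m; "tool_pos": TCP position; "orientation": TCP orientation; "ft_force": force on the tool from outside, world axes, zero at the start; "ft_torque": the same for the moment, N m; "grip_width": opening from 0.0 (shut) to 1.0 (fully open).
Only numpy, scipy, OpenCV 4.12 (cv2) and the standard library are available. Lean on these libraries where they do the work, as an engineer would, in place of code of your own. Each camera call takes 0.05 s, during which the arm holds its last target.

### The job

Take the teal-handled stamp from its mat and print a square, clean mark in the empty outlined box of the teal-banded request card: stand its foot centred in the box with its long side along the box's long side (either way round), press the handle more than half-way down, hold it still for about half a second, then lift it straight up without sliding. Do not press it down anywhere else off its mat; then stand it back upright on its mat, without knocking over or shoving the red stamp.

Things in the scene. Friction and masses are not known exactly. Their poses are not given: they have to be found in the camera images.
- teal_stamp: Self-inking hand stamp, 84 mm tall, about 0.14 kg, standing upright on the mat. Origin: centre of the underside of its black foot, which is 66 (x) x 44 (y) x 8 mm; z is up. Above the foot is a grey body 50 x 30 mm to 44 mm height (54 x 34 mm with its black side cheeks), over which the teal sleeve handle slides. The handle is the part to grasp.
- teal_stamp_grip (a point): Centre of the teal handle, 60 mm above the underside of the foot when the handle is up. The handle is a block 56 (x) x 40 (y) x 48 mm (grip it across y, 40 mm), with a white and teal label on top; axes as the stamp's.
- teal_stamp_handle (a joint): How far the handle is pressed down towards the foot: 0 m = up (at rest), 0.012 m = fully down. A spring returns it: 3 N starts it, 7.5 N at 0.006 m, 12 N at the bottom stop.
- teal_card_box (a point): Centre of the empty outlined box on the teal-banded card, at the level of the card's top face (4 mm above the table). The box is 88 (x) x 66 (y) mm; the card is a fixed board 150 (x) x 110 (y) x 4 mm with a teal band across its +x end, centred 23 mm in +x from this point; z is up. A like card with an orange band lies elsewhere on the table and stays unstamped.
- stamp_mat: Dark grey rubber mat, fixed, 230 (x) x 110 (y) x 4 mm, on which both stamps stand, one on each half along x, 115 mm apart. Origin: centre of its underside; its top is 4 mm up.
- red_stamp: The other stamp, the same in size and make but with a red handle; stands on the other half of the mat. Origin: centre of the underside of its foot; z is up.
Not all that is in view belongs to the job. What is shaped like the red_stamp but pink or purple is not meant.

How it is judged:
On the way, in this order (a step that is already met when the one before it is completed fails the run):
1. the teal stamp stands squarely in the box of the teal-banded card with its handle pressed more than half-way (6 mm) down, for 0.3 s (value of joint teal_stamp_handle above 0.006 m and horizontal distance between teal_stamp and teal_card_box below 0.015 m and z of teal_stamp in the frame of teal_card_box below 0.006 m and angle between teal_stamp's own z axis and vertical below 0.17 rad and angle between the x axis of teal_stamp and the x axis of teal_card_box, either way round below 0.26 rad), for 0.3 s.
2. the stamp is lifted straight up, over 12 mm clear of the card while still within 30 mm of the box's centre, its handle sprung up again (z of teal_stamp in the frame of teal_card_box above 0.012 m and horizontal distance between teal_stamp and teal_card_box below 0.03 m and value of joint teal_stamp_handle below 0.003 m).
At the end, for the whole second after the job is handed in: The card has been stamped; the teal stamp stands upright (within about 6 degrees), released and at rest on the mat, its centre within 100 mm along and 45 mm across of the mat's centre, its handle up; the red stamp stands upright within 30 mm of where it was (x of teal_stamp in the frame of stamp_mat between -0.1 and 0.1 m and y of teal_stamp in the frame of stamp_mat between -0.045 and 0.045 m and z of teal_stamp in the frame of stamp_mat between 0 and 0.008 m and angle between each of teal_stamp, red_stamp's own z axis and vertical below 0.1 rad and linear speed of teal_stamp below 0.02 m/s and value of joint teal_stamp_handle below 0.002 m and distance of red_stamp from where it was at the start of the episode below 0.03 m); the robot touches nothing.
It fails at once if the teal stamp slides on the card (faster than 40 mm/s) while it is pressed (value of joint teal_stamp_handle above 0.006 m and distance between teal_stamp and teal_card_box below 0.06 m and linear speed of teal_stamp above 0.04 m/s).
It fails at once if the teal stamp is pressed down more than half-way outside the box (over 20 mm off its centre) away from the mat (value of joint teal_stamp_handle above 0.006 m and horizontal distance between teal_stamp and teal_card_box above 0.02 m and horizontal distance between teal_stamp and stamp_mat above 0.15 m).
It fails at once if the red stamp is knocked over or shoved more than 30 mm (distance of red_stamp from where it was at the start of the episode above 0.03 m or angle between red_stamp's own z axis and vertical above 0.4 rad).
It also fails if it takes over 45 s, if anything falls off the work surface, if the arm or the gripper's body presses on something with over 40 N, if the wrist force passes 120 N, or if a joint passes its speed limit or range.

## Working session

There is one attempt and no reset: what is moved stays moved. The work goes in short steps, Python scripts to look and compute and a tool call to move; the robot and the scene stay as the last step left them, time stands still between calls to the robot, and variables do not carry over. Pictures are saved under pics/ and viewed, and the job is handed in when it is done.

Besides the shell and the picture viewer there is one more tool, called after "Emit:" as name(argument=value, ...), one argument or row to a line, values as JSON. send_rows: Moves the arm, as the interface text tells. Its arguments: {"type":"object","properties":{"targets":{"type":"string"},"squeeze":{"type":"number"}},"required":["targets"]}

```bash
ls; mkdir -p pics; python3 - <<'E'
from station import status, vision, order
import cv2
print(status.get_obs())
for n in ["scene","top","wrist"]:
    p,d=vision.capture(n); cv2.imwrite(f"pics/{n}0.png",p[:,:,::-1]); print(n,vision.camera_info(n))
    import numpy as np; np.savez(f"{n}0.npz",p=p,d=d)
E
```

```text
pics
{'clock': 0.0, 'qpos': array([ 1.38760459e+00,  3.85582918e-01,  6.65489747e-03, -4.80771269e-04,
       -1.19401011e+00, -2.58601206e-01]), 'dq': array([ 1.33147898e-04,  5.54464239e-04,  5.45291963e-05, -8.66821660e-04,
       -5.77806723e-04, -5.11304618e-04]), 'effort': array([ 6.71819525e-04, -3.90657628e+01,  1.87404174e+01,  4.22005087e+00,
        1.10372464e-02, -1.85159856e-04]), 'tool_pos': array([0.26695795, 0.56446559, 0.22145778]), 'orientation': array([ 9.75681402e-01, -2.19190798e-01, -1.82900825e-04,  1.07856471e-03]), 'ft_force': array([-0.14229923,  0.47742288, -0.46766015]), 'ft_torque': array([-0.02227924, -0.03426074,  0.01700726]), 'grip_width': 1.0013126968373935}
scene {'fx': 419.58747046707015, 'fy': 419.58747046707015, 'cx': 250.00777462582985, 'cy': 190.12226224264583, 'k1': -0.12747799425216705, 'rvec': array([ 0.7469629 ,  2.72203509, -0.93036922]), 'tvec': array([ 0.43993271, -0.17754989,  1.04092537])}
top {'fx': 370.0830413988897, 'fy': 370.0830413988897, 'cx': 258.0325292197687, 'cy': 194.0684895241059, 'k1': -0.10808138241334354, 'rvec': array([ 2.14800244, -2.14742829,  0.09643042]), 'tvec': array([-0.00148754,  0.52545075,  0.95126627])}
wrist {'fx': 288.8591657298022, 'fy': 288.8591657298022, 'cx': 253.94796411138898, 'cy': 188.69708500910903, 'k1': -0.05597053369417116, 'hand_eye': array([[ 2.94443316e-04, -9.56332325e-01, -2.92281366e-01,
         8.06310199e-02],
       [ 9.99998793e-01, -1.64386872e-04,  1.54526252e-03,
         8.42019978e-04],
       [-1.52583172e-03, -2.92281468e-01,  9.56331122e-01,
        -1.62144465e-01],
       [ 0.00000000e+00,  0.00000000e+00,  0.00000000e+00,
         1.00000000e+00]])}
```

View pics/top0.png

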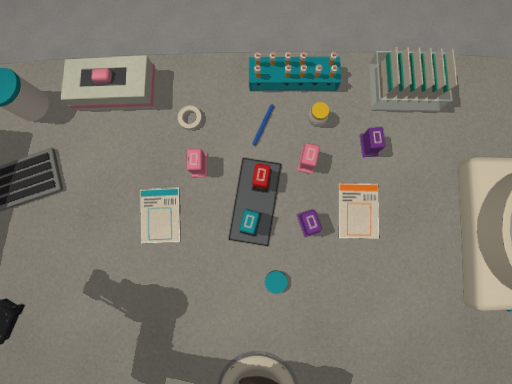

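View pics/scene0.png

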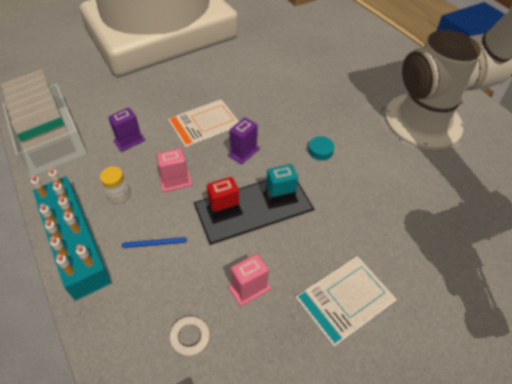

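View pics/wrist0.png

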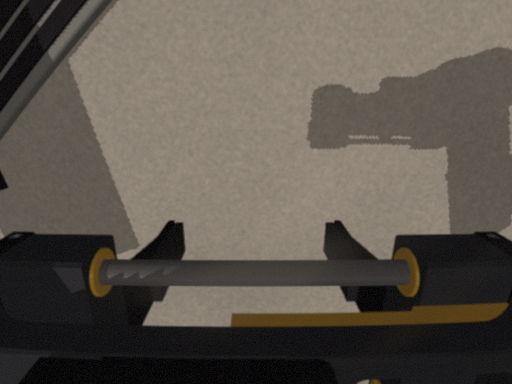

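The top view shows the teal stamp at (250,222) on the mat at (256,202), with the red stamp at (261,176). The teal-banded card is at (160,215) and the orange one at (359,211). The flat teal disc at (276,282) and the pink and purple stamps aren't part of the job. I'll check this in an enlarged crop.

```bash
python3 - <<'E'
import numpy as np,cv2
p=np.load('top0.npz')['p'][:,:,::-1]
cv2.imwrite('pics/c1.png',cv2.resize(p[150:255,225:290],None,fx=5.5,fy=5.5,interpolation=cv2.INTER_CUBIC))
cv2.imwrite('pics/c2.png',cv2.resize(p[180:250,130:190],None,fx=8,fy=8,interpolation=cv2.INTER_CUBIC))
E
```

```text
(no output)
```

View pics/c1.png

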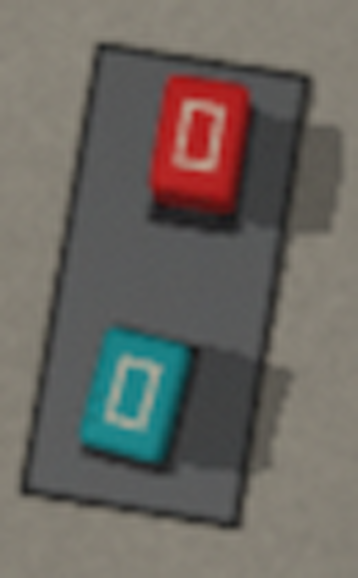

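View pics/c2.png

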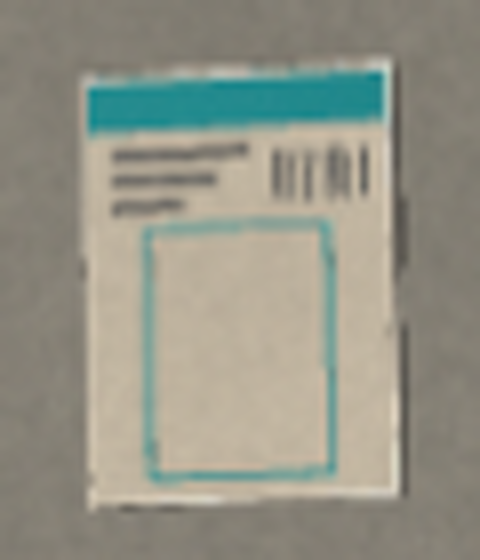

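```bash
cat > h.py <<'E'
import numpy as np,cv2
from station import vision,status
from scipy.spatial.transform import Rotation as R
def cam(n,obs=None):
    c=vision.camera_info(n)
    if n=='wrist':
        T=np.eye(4);T[:3,:3]=R.from_quat(obs['orientation']).as_matrix();T[:3,3]=obs['tool_pos']
        M=T@c['hand_eye'];return c,M[:3,:3],M[:3,3]
    Rm=cv2.Rodrigues(c['rvec'])[0];return c,Rm.T,-Rm.T@c['tvec']
def back(n,px,z,obs=None):
    c,Rw,o=cam(n,obs);out=[]
    for u,v in px:
        d=np.array([(u-c['cx'])/c['fx'],(v-c['cy'])/c['fy']]);s=d.copy()
        for _ in range(20): s=d/(1+c['k1']*(s@s))
        r=Rw@np.array([*s,1]);out.append(o+r*(z-o[2])/r[2])
    return np.array(out)
def proj(n,P,obs=None):
    c,Rw,o=cam(n,obs);q=(np.atleast_2d(P)-o)@Rw;s=q[:,:2]/q[:,2:]
    s=s*(1+c['k1']*(s**2).sum(1,keepdims=True));return s*[c['fx'],c['fy']]+[c['cx'],c['cy']]
def crop(px,o,f): return (np.array(px,float)+.5)/f-.5+np.array(o)
def rect(n,px,z,obs=None):
    P=back(n,px,z,obs)[:,:2];L=np.roll(P,-1,0)-P
    # angle of long side
    l=np.linalg.norm(L,axis=1);k=0 if l[0]+l[2]>l[1]+l[3] else 1
    v=L[k]-L[k+2];print('ctr',P.mean(0).round(4),'sides',l.round(4),'long axis deg',np.degrees(np.arctan2(v[1],v[0])).round(1))
    w=L[1-k]-L[3-k];print('   short axis deg',np.degrees(np.arctan2(w[1],w[0])).round(1))
    return P
E
python3 - <<'E'
from h import *
b=[(147,230),(327,222),(333,472),(153,478)];c=[(83,75),(390,62),(400,496),(92,508)]
print('box');rect('top',crop(b,(130,180),8),.004);rect('top',crop(c,(130,180),8),.004)
for nm,q,z in [('teal',[(112,327),(192,348),(166,463),(80,449)],.088),('red',[(166,76),(248,86),(236,212),(150,203)],.088),('mat',[(98,44),(310,76),(240,524),(24,492)],.004)]:
    print(nm);rect('top',crop(q,(225,150),5.5),z)
d=np.load('top0.npz')['d'];C,Rw,o=cam('top')
for u,v in [(249,221),(261,176),(160,222),(255,200),(250,260)]:
    print(u,v,(o[2]+ (Rw@np.array([(u-C['cx'])/C['fx'],(v-C['cy'])/C['fy'],1]))[2]*d[v,u]).round(4))
print(proj('scene',[[.5,0,0]]))
o=status.get_obs();print(R.from_quat(o['orientation']).as_matrix().round(3),o['clock'])
E
```

```text
box
ctr [0.4481 0.2698] sides [0.0635 0.0856 0.063  0.0854] long axis deg -176.9
   short axis deg -87.5
ctr [0.4709 0.2704] sides [0.109  0.1491 0.1077 0.15  ] long axis deg -177.0
   short axis deg -87.5
teal
ctr [0.4497 0.0179] sides [0.0375 0.053  0.0393 0.0569] long axis deg 166.5
   short axis deg -101.8
red
ctr [ 0.565  -0.0102] sides [0.0379 0.0585 0.0394 0.0593] long axis deg 173.8
   short axis deg -96.7
mat
ctr [0.5103 0.0072] sides [0.1077 0.2251 0.1071 0.2265] long axis deg 171.1
   short axis deg -98.6
249 221 0.0879
261 176 0.0879
160 222 0.0015
255 200 0.0043
250 260 -0.0014
[[254.65854129 201.76587033]]
[[ 0.904 -0.428 -0.001]
 [-0.428 -0.904 -0.002]
 [ 0.     0.002 -1.   ]] 0.15
```

```bash
python3 - <<'E'
import numpy as np,cv2
p=np.load('scene0.npz')['p'][:,:,::-1]
cv2.imwrite('pics/c3.png',cv2.resize(p[150:250,190:320],None,fx=6,fy=6,interpolation=cv2.INTER_CUBIC))
E
```

```text
(no output)
```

View pics/c3.png

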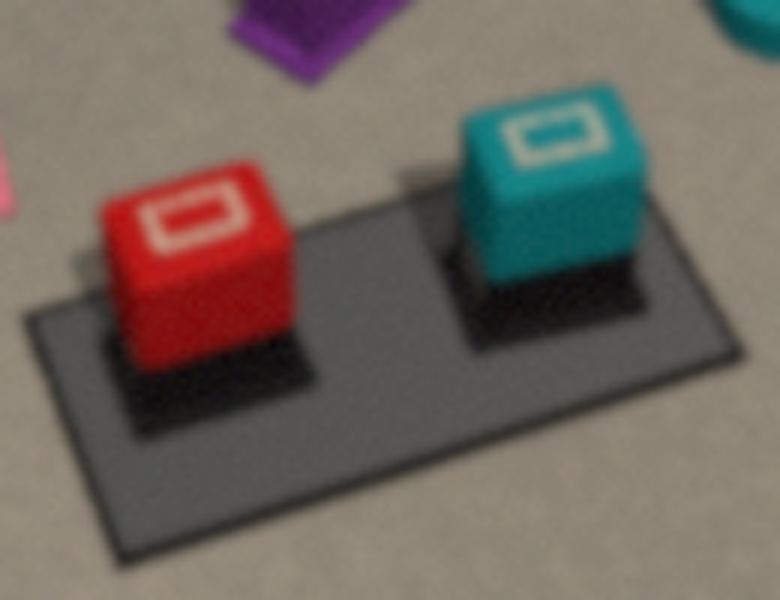

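Teal stamp: (0.450, 0.018), yaw about -13°, top at 0.088 m. The measured sizes fit the description. Next I'll work out a move to hover over it.

```bash
cat > d.py <<'E'
import sys
from h import *
def delta(x,y,z,yaw):
    o=status.get_obs();A=R.from_quat(o['orientation'])
    c,s=np.cos(np.radians(yaw)),np.sin(np.radians(yaw))
    B=R.from_matrix(np.array([[c,s,0],[s,-c,0],[0,0,-1]]))
    t=A.inv().apply(np.array([x,y,z])-o['tool_pos'])*1000
    xa=A.as_matrix()[:,0]
    print('t mm',t.round(1),'w',(A.inv()*B).as_rotvec().round(4),'| now',o['tool_pos'].round(4),'yaw',np.degrees(np.arctan2(xa[1],xa[0])).round(2),'F',o['ft_force'].round(2),'w',round(o['grip_width'],3),'clk',round(o['clock'],2),'q',o['qpos'].round(2))
if __name__=='__main__': delta(*map(float,sys.argv[1:5]))
E
python3 d.py 0.45 0.018 0.22 -13
```

```text
t mm [399.2 415.8   2.4] w [ 1.600e-03  1.000e-04 -2.151e-01] | now [0.267  0.5646 0.2217] yaw -25.32 F [ 0.56 -0.04  0.13] w 0.998 clk 0.15 q [ 1.39  0.39  0.01 -0.   -1.19 -0.26]
```

Emit:
send_rows(
  targets="399 416 0 0 0 -0.215 100;399 416 0 0 0 -0.215 100;399 416 0 0 0 -0.215 100;399 416 0 0 0 -0.215 100;399 416 0 0 0 -0.215 100",
  squeeze=40,
)

```text
clock: 0.78
tool_pos: [0.3664, 0.2666, 0.2225]
orientation: [0.994, -0.113, 0.0, -0.0]
ft_force: [1.4, -0.5, -0.2]
grip_width: 0.995
```

```bash
python3 d.py 0.45 0.018 0.22 -13
```

```text
t mm [137.2 223.5   2.5] w [-0.     -0.0001  0.0007] | now [0.3664 0.2666 0.2225] yaw -12.96 F [ 1.4  -0.45 -0.2 ] w 0.995 clk 0.78 q [ 0.99  0.09 -0.39  0.   -1.09  0.36]
```

Emit:
send_rows(
  targets="137 223 0 0 0 0 100;137 223 0 0 0 0 100;137 223 0 0 0 0 100;137 223 0 0 0 0 100;137 223 0 0 0 0 100",
)

```text
clock: 1.4
tool_pos: [0.4498, 0.0175, 0.2222]
orientation: [0.993, -0.116, -0.0, 0.0]
ft_force: [0.3, 1.2, 1.1]
grip_width: 0.999
```

```bash
python3 d.py 0.45 0.018 0.22 -13; python3 - <<'E'
from h import *
import pickle
o=status.get_obs();p,d=vision.capture('wrist');cv2.imwrite('pics/w1.png',p[:,:,::-1]);pickle.dump((o,p,d),open('w1.pkl','wb'))
print(proj('wrist',[[.45,.018,.088],[.51,.007,.004],[.565,-.01,.088]],o))
E
```

```text
t mm [ 0.1 -0.6  2.2] w [ 0.0006  0.0007 -0.0053] | now [0.4498 0.0175 0.2222] yaw -13.31 F [0.33 1.2  1.14] w 0.999 clk 1.4 q [ 0.4   0.08 -0.4   0.   -1.09  0.94]
[[252.10238127 179.32140434]
 [249.88043678 116.34539272]
 [252.74766407  59.53870232]]
```

View pics/w1.png

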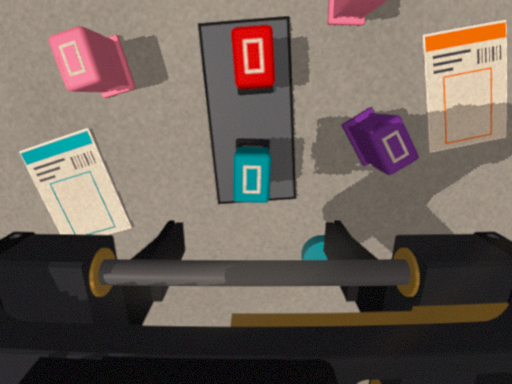

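```bash
python3 - <<'E'
import pickle,cv2
o,p,d=pickle.load(open('w1.pkl','rb'))
cv2.imwrite('pics/w1c.png',cv2.resize(p[130:215,215:295,::-1],None,fx=7,fy=7,interpolation=cv2.INTER_CUBIC))
E
```

```text
(no output)
```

View pics/w1c.png

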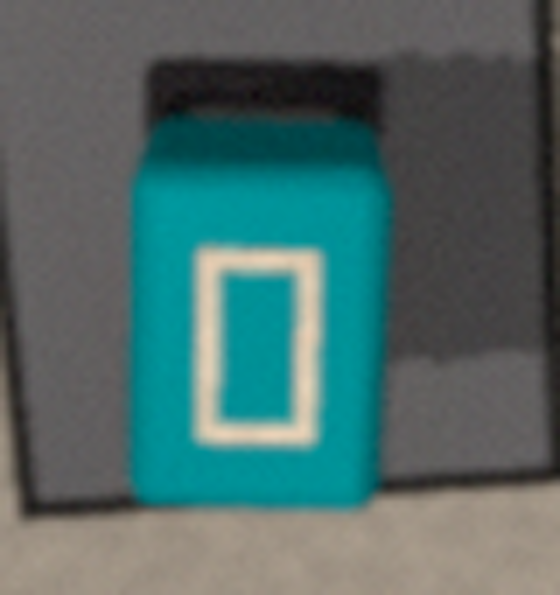

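```bash
python3 - <<'E'
from h import *
import pickle
o,p,d=pickle.load(open('w1.pkl','rb'))
rect('wrist',crop([(132,172),(390,172),(378,505),(132,505)],(215,130),7),.086,o)
rect('wrist',crop([(196,248),(324,250),(318,443),(194,443)],(215,130),7),.088,o)
E
python3 d.py 0.45 0.018 0.22 -13
```

```text
ctr [0.4505 0.0186] sides [0.0384 0.0526 0.0385 0.0526] long axis deg 165.6
   short axis deg -103.3
ctr [0.4503 0.0187] sides [0.0192 0.0303 0.0191 0.0307] long axis deg 165.4
   short axis deg -103.8
t mm [0.1 0.  2.2] w [ 0.0006  0.0007 -0.0042] | now [0.4499 0.0181 0.2222] yaw -13.24 F [0.24 0.11 0.09] w 0.999 clk 1.45 q [ 0.4   0.08 -0.4   0.   -1.09  0.94]
```

```bash
python3 d.py 0.4505 0.0186 0.046 -14.3
```

```text
t mm [  0.6  -0.8 176.2] w [0.0006 0.0007 0.0185] | now [0.4499 0.0181 0.2222] yaw -13.24 F [0.24 0.11 0.09] w 0.999 clk 1.45 q [ 0.4   0.08 -0.4   0.   -1.09  0.94]
```

Emit:
send_rows(
  targets="0.5 -0.5 60 0 0 0.018 100;0.5 -0.5 110 0 0 0.018 100;0.5 -0.5 150 0 0 0.018 100;0.5 -0.5 176 0 0 0.018 100;0.5 -0.5 176 0 0 0.018 100",
)

```text
clock: 2.08
tool_pos: [0.4487, 0.0215, 0.045]
orientation: [0.993, -0.121, -0.002, 0.001]
ft_force: [0.6, 0.2, -0.1]
grip_width: 1.001
```

```bash
python3 d.py 0.4505 0.0186 0.046 -14.3
```

```text
t mm [ 2.4  2.4 -1. ] w [0.0029 0.0041 0.0066] | now [0.4487 0.0215 0.045 ] yaw -13.92 F [ 0.58  0.19 -0.12] w 1.001 clk 2.08 q [ 0.41  0.32 -0.64 -0.   -0.62  0.92]
```

Emit:
send_rows(
  targets="0 0 0 0 0 0 100;0 0 0 0 0 0 100",
)

```text
clock: 2.33
tool_pos: [0.4512, 0.0216, 0.0479]
orientation: [0.993, -0.122, 0.001, -0.001]
ft_force: [0.1, 0.8, 0.4]
grip_width: 1.0
```

```bash
python3 d.py 0.4505 0.0186 0.046 -14.3
```

```text
t mm [0.  3.1 1.9] w [-0.0018 -0.0025  0.0055] | now [0.4512 0.0216 0.0479] yaw -13.98 F [0.12 0.77 0.37] w 1.0 clk 2.33 q [ 0.41  0.32 -0.63  0.   -0.62  0.92]
```

Emit:
send_rows(
  targets="0 3 1 0 0 0.005 100;0 3 1 0 0 0.005 100;0 3 1 0 0 0.005 100",
)

```text
clock: 2.7
tool_pos: [0.4496, 0.0179, 0.0458]
orientation: [0.992, -0.125, 0.0, -0.0]
ft_force: [-0.3, -0.7, 0.5]
grip_width: 1.001
```

```bash
python3 d.py 0.4505 0.0186 0.046 -14.3
```

```text
t mm [ 0.7 -0.9 -0.2] w [-0.0002 -0.0003 -0.0005] | now [0.4496 0.0179 0.0458] yaw -14.33 F [-0.34 -0.67  0.46] w 1.001 clk 2.7 q [ 0.4   0.32 -0.64  0.   -0.61  0.92]
```

Aligned. Close, leaving a little time for the fingers.

Emit:
send_rows(
  targets="0.5 -0.5 0 0 0 0 0;0.5 -0.5 0 0 0 0 0;0.5 -0.5 0 0 0 0 0;0.5 -0.5 0 0 0 0 0;0.5 -0.5 0 0 0 0 0",
  squeeze=40,
)

```text
clock: 3.32
tool_pos: [0.4501, 0.0184, 0.0455]
orientation: [0.992, -0.125, -0.0, 0.0]
ft_force: [0.3, 0.4, 0.5]
grip_width: 0.519
```

```bash
python3 d.py 0.4505 0.0186 0.196 -14.3
```

```text
t mm [   0.3   -0.3 -150.5] w [ 0.0001  0.0001 -0.0002] | now [0.4501 0.0184 0.0455] yaw -14.31 F [0.31 0.37 0.53] w 0.519 clk 3.33 q [ 0.4   0.32 -0.64 -0.   -0.61  0.92]
```

Emit:
send_rows(
  targets="0 0 0 0 0 0 0;0 0 0 0 0 0 0;0 0 0 0 0 0 0",
)

```text
clock: 3.7
tool_pos: [0.4502, 0.0184, 0.0455]
orientation: [0.992, -0.125, 0.0, -0.0]
ft_force: [0.6, -0.9, -0.4]
grip_width: 0.456
```

Emit:
send_rows(
  targets="0 0 -15 0 0 0 0;0 0 -50 0 0 0 0;0 0 -90 0 0 0 0;0 0 -110 0 0 0 0;0 0 -110 0 0 0 0",
)

```text
clock: 4.32
tool_pos: [0.4507, 0.0186, 0.1567]
orientation: [0.992, -0.125, 0.001, -0.001]
ft_force: [-1.3, 0.5, -2.3]
grip_width: 0.457
```

```bash
python3 d.py 0.448 0.268 0.155 3; python3 - <<'E'
from h import *
p,d=vision.capture('scene');cv2.imwrite('pics/s2.png',p[:,:,::-1])
E
```

```text
t mm [ -64.3 -241.     2. ] w [-0.0017 -0.0029 -0.3023] | now [0.4507 0.0186 0.1567] yaw -14.32 F [-1.29  0.48 -2.33] w 0.457 clk 4.33 q [ 0.4   0.15 -0.5  -0.   -0.92  0.92]
```

View pics/s2.png

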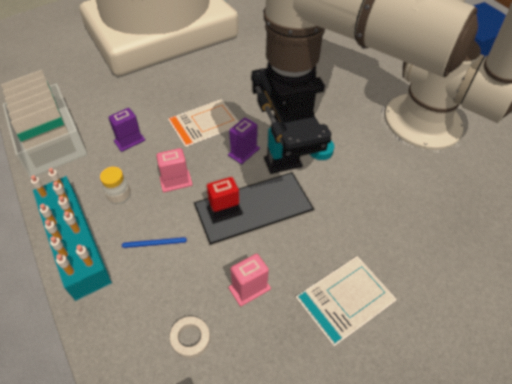

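Emit:
send_rows(
  targets="-64 -240 0 0 0 -0.302 0;-64 -240 0 0 0 -0.302 0;-64 -240 0 0 0 -0.302 0;-64 -240 0 0 0 -0.302 0;-64 -240 0 0 0 -0.302 0",
)

```text
clock: 5.0
tool_pos: [0.4468, 0.2699, 0.1533]
orientation: [1.0, 0.028, -0.001, 0.001]
ft_force: [0.6, -0.5, -1.3]
grip_width: 0.458
```

Emit:
send_rows(
  targets="0 0 0 0 0 0 0;0 0 0 0 0 0 0;0 0 0 0 0 0 0",
)

```text
clock: 5.38
tool_pos: [0.4475, 0.2655, 0.1554]
orientation: [1.0, 0.025, -0.0, 0.0]
ft_force: [-0.1, 0.4, -1.9]
grip_width: 0.455
```

```bash
python3 d.py 0.448 0.2695 0.155 3; python3 - <<'E'
from h import *
import pickle
o=status.get_obs();p,d=vision.capture('wrist');cv2.imwrite('pics/w2.png',p[:,:,::-1]);pickle.dump((o,p,d),open('w2.pkl','wb'))
E
```

```text
t mm [ 0.7 -4.   0.4] w [ 0.0003  0.0004 -0.0018] | now [0.4475 0.2655 0.1554] yaw 2.9 F [-0.09  0.37 -1.85] w 0.455 clk 5.38 q [ 0.85  0.27 -0.34 -0.   -0.96  0.77]
```

View pics/w2.png

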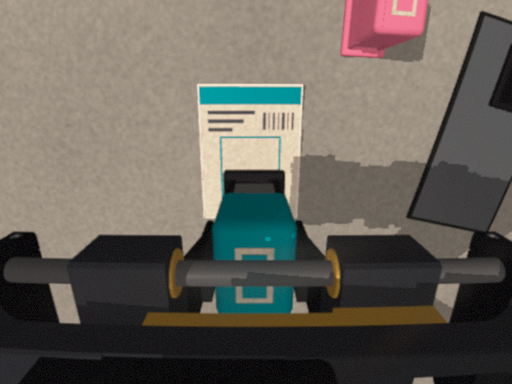

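The stamp hangs straight above the box. The card's far corners are at (199,85) and (303,84), and the box's far corners at (221,138) and (280,137). I'll use those to check its position.

```bash
python3 - <<'E'
from h import *
import pickle
o,p,d=pickle.load(open('w2.pkl','rb'))
P=back('wrist',[(199,85),(303,84),(221,138),(280,137)],.004,o)[:,:2];print(P.round(4))
for a,b,L in [(0,1,98),(2,3,44)]:
    v=P[b]-P[a];w=np.linalg.norm(v);n=np.array([-v[1],v[0]])/w;print(w,np.degrees(np.arctan2(n[1],n[0])),'box ctr',(P[a]+P[b])/2-n*L/1000)
E
python3 d.py 0.448 0.2695 0.049 3
```

```text
[[0.5405 0.3257]
 [0.5469 0.2187]
 [0.487  0.3018]
 [0.4913 0.2383]]
0.10722247129492685 3.422091957622144 box ctr [0.44588246 0.2663202 ]
0.06369129041726823 3.855457486834067 box ctr [0.44528207 0.26711528]
t mm [  0.6  -3.7 106.6] w [-0.      0.     -0.0016] | now [0.4476 0.2657 0.1556] yaw 2.91 F [ 0.62 -0.62 -1.26] w 0.462 clk 5.42 q [ 0.85  0.27 -0.34 -0.   -0.96  0.77]
```

Emit:
send_rows(
  targets="-0.5 -2 40 0 0 -0.003 0;-0.5 -2 75 0 0 -0.003 0;-0.5 -2 95 0 0 -0.003 0;-0.5 -2 100 0 0 -0.003 0;-0.5 -2 100 0 0 -0.003 0",
)

```text
clock: 6.05
tool_pos: [0.4473, 0.2687, 0.056]
orientation: [1.0, 0.027, 0.0, -0.0]
ft_force: [-0.4, 0.1, -1.3]
grip_width: 0.46
```

Emit:
send_rows(
  targets="0 0 0 0 0 0 0;0 0 0 0 0 0 0;0 0 0 0 0 0 0",
)

```text
clock: 6.42
tool_pos: [0.447, 0.2689, 0.0561]
orientation: [1.0, 0.028, 0.0, -0.0]
ft_force: [-0.4, 0.2, -1.6]
grip_width: 0.459
```

```bash
python3 d.py 0.447 0.268 0.0355 3.2
```

```text
t mm [-0.1  0.9 20.6] w [-0.0008 -0.0007 -0.0006] | now [0.447  0.2689 0.0561] yaw 3.16 F [-0.45  0.23 -1.61] w 0.459 clk 6.42 q [ 0.85  0.4  -0.46  0.   -0.71  0.77]
```

Slow descent: contact should come at about z 0.0455, then press.

Emit:
send_rows(
  targets="0 0 4 0 0 0 0;0 0 8 0 0 0 0;0 0 11 0 0 0 0;0 0 13 0 0 0 0;0 0 15 0 0 0 0",
)

```text
clock: 7.05
tool_pos: [0.4467, 0.2686, 0.0409]
orientation: [1.0, 0.028, -0.0, 0.0]
ft_force: [-3.4, -0.6, 6.3]
grip_width: 0.456
```

Emit:
send_rows(
  targets="0 0 2 0 0 0 0;0 0 4 0 0 0 0;0 0 5 0 0 0 0;0 0 5 0 0 0 0",
)

```text
clock: 7.55
tool_pos: [0.4467, 0.2686, 0.0365]
orientation: [1.0, 0.028, -0.0, 0.0]
ft_force: [-3.9, -0.7, 9.2]
grip_width: 0.458
```

```bash
python3 d.py 0.447 0.268 0.0355 3.2
```

```text
t mm [0.3 0.6 1. ] w [ 0.0004  0.0001 -0.0003] | now [0.4467 0.2686 0.0365] yaw 3.19 F [-3.87 -0.74  9.21] w 0.458 clk 7.55 q [ 0.85  0.43 -0.47  0.   -0.67  0.77]
```

Emit:
send_rows(
  targets="0 0 0.5 0 0 0 0;0 0 0.5 0 0 0 0;0 0 0.5 0 0 0 0;0 0 0.5 0 0 0 0;0 0 0.5 0 0 0 0",
)

```text
clock: 8.18
tool_pos: [0.4467, 0.2686, 0.0361]
orientation: [1.0, 0.028, -0.0, 0.0]
ft_force: [-5.0, -1.3, 8.9]
grip_width: 0.456
```

Emit:
send_rows(
  targets="0 0 -2 0 0 0 0;0 0 -4 0 0 0 0;0 0 -6 0 0 0 0;0 0 -8 0 0 0 0;0 0 -11 0 0 0 0",
)

```text
clock: 8.8
tool_pos: [0.4468, 0.2687, 0.0461]
orientation: [1.0, 0.028, 0.0, -0.0]
ft_force: [-0.7, 0.3, -1.8]
grip_width: 0.457
```

Emit:
send_rows(
  targets="0 0 -4 0 0 0 0;0 0 -8 0 0 0 0;0 0 -13 0 0 0 0;0 0 -18 0 0 0 0;0 0 -22 0 0 0 0",
)

```text
clock: 9.43
tool_pos: [0.4469, 0.2688, 0.0684]
orientation: [1.0, 0.028, 0.0, -0.0]
ft_force: [-0.6, -0.1, -1.0]
grip_width: 0.454
```

Emit:
send_rows(
  targets="0 0 -15 0 0 0 0;0 0 -40 0 0 0 0;0 0 -70 0 0 0 0;0 0 -85 0 0 0 0;0 0 -85 0 0 0 0",
)

```text
clock: 10.05
tool_pos: [0.4472, 0.2691, 0.1543]
orientation: [1.0, 0.028, 0.001, -0.001]
ft_force: [0.4, 0.4, -1.8]
grip_width: 0.456
```

```bash
python3 d.py 0.451 0.019 0.155 -12; python3 - <<'E'
from h import *
p,d=vision.capture('scene');cv2.imwrite('pics/s3.png',cv2.resize(p[120:350,190:450,::-1],None,fx=3,fy=2.6))
E
```

```text
t mm [-10.  250.   -1.3] w [-0.0024 -0.0017  0.2646] | now [0.4472 0.2691 0.1543] yaw 3.16 F [ 0.41  0.42 -1.81] w 0.456 clk 10.05 q [ 0.85  0.27 -0.34 -0.   -0.95  0.77]
```

View pics/s3.png

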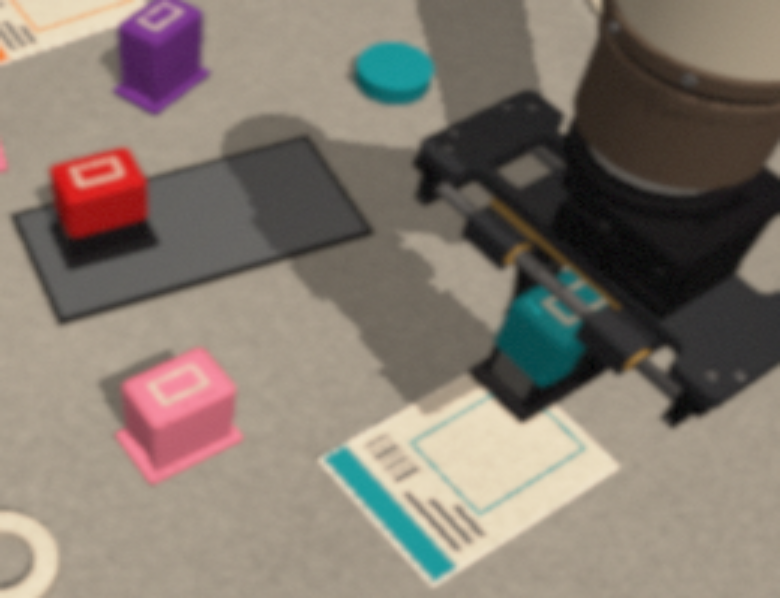

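The print was made without any slip: 9.5 mm of travel and about 9 N, which matches the spring. Carrying the stamp back now.

Emit:
send_rows(
  targets="-8 250 0 0 0 0.262 0;-8 250 0 0 0 0.262 0;-8 250 0 0 0 0.262 0;-8 250 0 0 0 0.262 0;-8 250 0 0 0 0.262 0",
)

```text
clock: 10.72
tool_pos: [0.4508, 0.0148, 0.1515]
orientation: [0.994, -0.107, -0.002, 0.001]
ft_force: [-0.2, -0.1, -1.4]
grip_width: 0.453
```

Emit:
send_rows(
  targets="0 0 0 0 0 0 0;0 0 0 0 0 0 0;0 0 0 0 0 0 0",
)

```text
clock: 11.1
tool_pos: [0.4527, 0.0197, 0.1528]
orientation: [0.995, -0.102, -0.0, 0.0]
ft_force: [0.3, 0.6, -1.0]
grip_width: 0.459
```

```bash
python3 d.py 0.453 0.018 0.055 -12
```

```text
t mm [ 0.7  1.6 97.8] w [0.0002 0.0004 0.0047] | now [0.4527 0.0197 0.1528] yaw -11.73 F [ 0.29  0.64 -0.96] w 0.459 clk 11.1 q [ 0.4   0.16 -0.5  -0.   -0.91  0.96]
```

Emit:
send_rows(
  targets="0.5 1 40 0 0 0 0;0.5 1 75 0 0 0 0;0.5 1 92 0 0 0 0;0.5 1 98 0 0 0 0;0.5 1 98 0 0 0 0",
)

```text
clock: 11.72
tool_pos: [0.4532, 0.0181, 0.0551]
orientation: [0.995, -0.103, 0.0, 0.0]
ft_force: [-0.2, -0.2, -0.7]
grip_width: 0.457
```

Emit:
send_rows(
  targets="0 0 0 0 0 0 0;0 0 0 0 0 0 0;0 0 3 0 0 0 0;0 0 6 0 0 0 0;0 0 8 0 0 0 0",
)

```text
clock: 12.35
tool_pos: [0.4528, 0.0175, 0.0468]
orientation: [0.995, -0.103, -0.0, 0.0]
ft_force: [-0.2, 0.4, -1.3]
grip_width: 0.455
```

```bash
python3 d.py 0.453 0.018 0.0455 -12
```

```text
t mm [ 0.1 -0.6  1.3] w [0.0002 0.0003 0.0025] | now [0.4528 0.0175 0.0468] yaw -11.86 F [-0.19  0.36 -1.3 ] w 0.455 clk 12.35 q [ 0.4   0.32 -0.63 -0.   -0.62  0.96]
```

Emit:
send_rows(
  targets="0 0 0.7 0 0 0 0;0 0 1.4 0 0 0 0;0 0 1.8 0 0 0 0;0 0 1.8 0 0 0 0",
)

```text
clock: 12.85
tool_pos: [0.453, 0.0176, 0.0455]
orientation: [0.995, -0.103, 0.0, 0.0]
ft_force: [-0.2, -1.0, 2.0]
grip_width: 0.455
```

Contact force is 2 N, so the stamp is down. Opening slowly.

Emit:
send_rows(
  targets="0 0 0 0 0 0 55;0 0 0 0 0 0 60;0 0 0 0 0 0 80;0 0 0 0 0 0 100;0 0 0 0 0 0 100",
)

```text
clock: 13.48
tool_pos: [0.453, 0.0175, 0.0452]
orientation: [0.995, -0.103, 0.0, 0.0]
ft_force: [0.0, -0.3, 0.3]
grip_width: 0.857
```

Emit:
send_rows(
  targets="0 0 0 0 0 0 100;0 0 0 0 0 0 100;0 0 0 0 0 0 100",
)

```text
clock: 13.85
tool_pos: [0.453, 0.0176, 0.0453]
orientation: [0.995, -0.103, 0.0, -0.0]
ft_force: [-0.0, -0.2, 0.1]
grip_width: 0.997
```

Emit:
send_rows(
  targets="0 0 -30 0 0 0 100;0 0 -80 0 0 0 100;0 0 -130 0 0 0 100;0 0 -175 0 0 0 100;0 0 -175 0 0 0 100",
)

```text
clock: 14.48
tool_pos: [0.4551, 0.0182, 0.2242]
orientation: [0.995, -0.103, 0.004, -0.002]
ft_force: [-0.2, 0.2, -1.0]
grip_width: 1.001
```

```bash
python3 d.py 0.453 0.018 0.22 -12; python3 - <<'E'
from h import *
import pickle
p,d=vision.capture('scene');cv2.imwrite('pics/s4.png',cv2.resize(p[110:350,180:420,::-1],None,fx=2.5,fy=2.5))
o=status.get_obs();p,d=vision.capture('wrist');cv2.imwrite('pics/w4.png',p[:,:,::-1]);pickle.dump((o,p,d),open('w4.pkl','wb'))
E
```

```text
t mm [-2.1  0.6  4.1] w [-0.0046 -0.0081  0.0031] | now [0.4551 0.0182 0.2242] yaw -11.82 F [-0.17  0.25 -0.99] w 1.001 clk 14.47 q [ 0.4   0.09 -0.39  0.   -1.09  0.96]
```

View pics/s4.png

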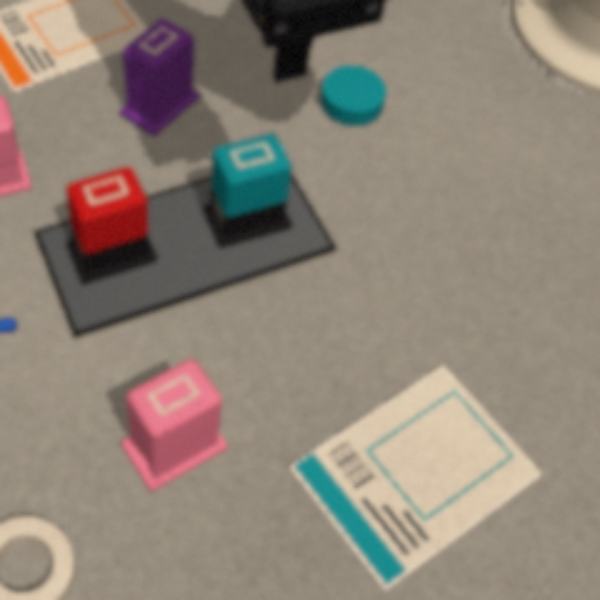

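View pics/w4.png

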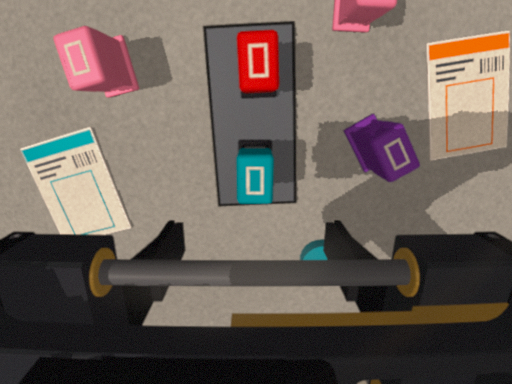

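```bash
python3 - <<'E'
from h import *
from station import order
import pickle
p,d=vision.capture('top');C,Rw,O=cam('top')
uv=proj('top',[[.453,.0176,.088],[.565,-.0102,.088]])
for u,v in uv.round().astype(int): print(u,v,'top z',(O[2]+(Rw@np.array([(u-C['cx'])/C['fx'],(v-C['cy'])/C['fy'],1]))[2]*np.median(d[v-2:v+3,u-2:u+3])).round(4))
cv2.imwrite('pics/t5.png',cv2.resize(p[150:255,225:290,::-1],None,fx=5.5,fy=5.5,interpolation=cv2.INTER_CUBIC))
print(status.get_obs()['dq'].round(3),status.get_obs()['clock'])
E
```

```text
250 220 top z 0.5807
261 176 top z 0.0878
[ 0.001  0.018 -0.011  0.002 -0.001 -0.   ] 14.625
```

View pics/t5.png

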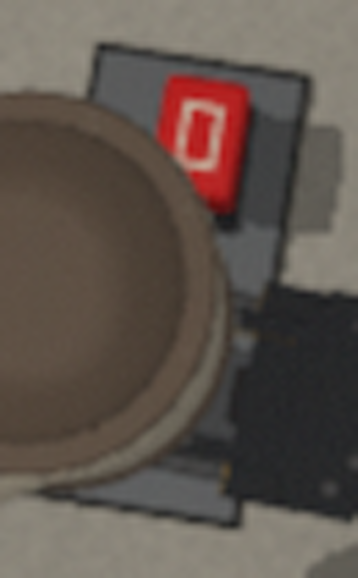

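```bash
python3 - <<'E'
from h import *
from station import order
import pickle
o,p,d=pickle.load(open('w4.pkl','rb'));C,Rw,O=cam('wrist',o)
for u,v in [(255,168),(255,180),(257,60)]:
    s=np.array([(u-C['cx'])/C['fx'],(v-C['cy'])/C['fy'],1]);print((O+Rw@s*np.median(d[v-2:v+3,u-2:u+3])).round(4))
order.sign_off()
E
```

```text
[0.4659 0.0132 0.0885]
[0.4533 0.0158 0.0892]
[ 0.5672 -0.0099  0.0896]
the job is handed in; nothing more can be done
```

I printed with the teal stamp in the teal-banded card's box, put it back upright on its mat, and handed the job in. No verdict was reported.

- **Printing:** The stamp stood within about 3 mm of the box centre and about 1° of its long side. The handle went down about 9.5 mm (about 9 N on the wrist) and was held for more than half a second. I then lifted it straight up, and the tool moved less than 1 mm sideways.
- **Final state:** The last wrist depth reading put the teal top at 0.089 m, which fits a handle that is fully up. The stamp's centre was near (0.453, 0.018). The red stamp stood where it started, the gripper was open and clear, and the clock was at about 14.7 s of the 45 s allowed.
- **Checks that failed or disagreed:**
    - No ink mark shows in the pictures, so the print is judged only from travel and force.
    - The top and wrist cameras put the box centre about 3 mm apart, so I used a point between the two.
    - The arm hid the teal stamp in the final top view, so its end state was checked with the scene and wrist cameras.

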